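Move the hook-on bin from its dock into the parts crate and latch it down

TASK

Lift the yellow hook-on bin out of its dock, set it upright on the open bench and let go, then take it again the other way round its handle, so that the fingers clear the tall board in the crate, and hang it by its bent lip over the middle of the crate's latch-side wall, cup inside, and let go. With the latch lever still up, swing the wire loop over the keeper on top of the bin's lip, then press the lever fully down past centre so that the bin is locked in place. Leave the loose nut and the roll of tape where they lie.

Things in the scene. Friction and masses are not known exactly. Their poses are not given: they have to be found in the camera images.
- crate: open grey steel parts crate, fixed, 110 mm (its x) by 150 (y) by 80 high, walls and floor 4 mm. Origin: centre of its underside, on the bench; z up. Its -x side, facing the robot, carries the latch on a bracket (36 mm wide, 75 out from the wall, 40 high). Inside, parallel to that wall and 45 mm from it, stands a perforated board, 118 mm high: no room for a finger between it and a hung bin's handle
- crate_rim (a point): point on the top edge of the crate's latch-side wall, half-way along it and at mid-thickness (the wall reaches 2 mm either way in x), 80 mm above the bench; axes as the crate's. The bin is to hang here
- lever_pivot (a point): hinge axis of the latch lever, fixed to the crate: crate x -99, y 0, z 64 mm (44 mm out from the outer face of the wall); the axis runs along crate y
- lever (a joint): latch lever angle (rad): 0 closed, lever level and pointing away from the crate (crate -x); grows as the tip rises; pi/2 upright; stop at 1.85. Stays where left (about 2 N at the tip moves it). Steel, red pad, 26 mm wide, 61 mm from hinge axis to end. With the loop hooked it tightens on the way down (springs stretch about 2 mm; up to 6 N at the tip) and holds itself shut past centre
- lever_tip (a point): point on the pressing face of the lever's red pad, 52 mm along the lever from the hinge axis and 5.5 mm off its line; the pressing face is the one that faces up when the lever is closed, and towards the crate when it stands up. Site z points out of that face, point -x along the lever to its end
- bail_pivot (a point): axis on which the wire loop turns, carried by the lever: 16.2 mm out along the lever from its hinge axis and 11.8 mm below the lever's line (behind the pressing face), so it goes round with the lever; axes as the lever's
- bail (a joint): angle of the wire loop relative to the lever (rad): 0 points along the lever, to its tip; grows as the loop swings over towards the crate; range -0.5 to 2.9. At the start it leans a little outward, away from the crate, against its stop; the hinge is nearly free, so once past upright it falls towards the crate
- bail_bar (a point): middle of the cross bar at the end of the steel wire loop, 68.5 mm from the loop's pivot. Wire 5 mm thick, 36 mm clear inside; the bar lies along crate y and ends in two red balls, 11 mm in diameter, 52 mm over both, that can be pinched from above; firm pads also resist the loop's turning, so pushing it over, or letting go once it is well past upright, is easier than leading it all the way
- bin_mid (a point): centre of the yellow bin's cup (34 mm in its x, 46 in y, 56 in z), 28 mm above the cup's underside. Bin axes: z up from cup bottom to handle, +x to its plain front face (into the crate when hung), -x to the bent lip. Height 111 mm, about 0.26 kg. At the start it stands in the dock, axes as the dock's, pointing roughly as the robot's. It stands stably on the cup's underside
- bin_handle (a point): centre of the black grip bar at the top of the bin: 14 mm in bin x, 34 mm in bin y, 16 mm high; it lies at bin x +4 mm and 103 mm above the cup's underside; axes as the bin's. Finger room at its +-x faces in the dock, at its y ends when hung
- bin_lip (a point): underside of the bend of the lip, mid-slot: the 10 mm slot between cup back and lip runs from bin x -17 to -27 mm. 22 mm to -x of the cup's centre, 66 mm above the cup's underside; axes as the bin's. Lip 22 mm wide in y, flared end 22 mm below this point. When hung, this point lies on crate_rim to a few mm, bin x along crate x
- keeper (a point): seat of the loop's bar behind the keeper, a steel prong 12 mm wide, 14 mm high, on the bin's flat top strip (22 mm wide, bin x -31 to -1), beak leaning to bin +x: 20 mm to -x of the cup's centre, 72.5 mm above the cup's underside (2.5 mm above the lip's top); axes as the bin's. The loop goes down round the prong, its bar on the prong's +x side (between prong and handle)
- masking_tape: roll of masking tape, bystander, 92 mm across, 25 mm high, origin under its centre
- nut: loose steel hex nut, bystander, 26x30x13 mm, origin under its centre
- dock: dark steel dock, fixed on the bench, in which the bin stands at the start: base 64x64 mm, 4 mm thick, and two cheeks 60 mm long in x, 118 mm high, their inner faces at y -26 and +26 mm; open to -x, +x and above. Origin: centre of its underside; axes: x along the cheeks. They leave no room for fingers at the ends of the bin's handle

How it is judged:
By the outcome, as a careful person would: the job done as asked, in the order asked, and still so for the second after the job is handed in, with the robot touching nothing.
It also fails if it takes over 70 s, if anything falls off the work surface, if the arm or the gripper's body presses on something with over 40 N, if the wrist force passes 120 N, or if a joint passes its speed limit or range.

ROBOT

A 6-joint arm with a two-finger parallel gripper is mounted at the origin on the work surface; the furniture and walls round the work are solid. World frame = base frame: x ahead of the robot, y to its left, z up, the work surface at z = 0. Lengths are in m, angles in rad, forces in N, time in s.
With the tool pointing down it reaches from about 0.3 to 0.875 m from the base axis. Payload 6.4 kg.
Tool frame: the origin (TCP) lies between the finger pads; the fingertips stand 8 mm ahead of it and the grasp point (between the pads) lies 11 mm behind it; z points along the fingers, y is the direction in which the jaws open and shut (so a half turn about z gives the same grasp; the last joint's range is limited). The gripper opens to 85 mm and grips with 20 to 120 N. Pads are 22 mm wide; open, the fingers measure 114 mm over their backs; the gripper's body (76 mm by 85 mm) begins 54 mm behind the grasp point. The pads swing forward as they close: fully open they stand 13 mm farther back than shut.
Start: joints at [0.956, 0.181, 1.607, -0, 1.354, -0.206], TCP at [0.229, 0.528, 0.239] pointing down, gripper open.
Joint ranges: [-2.99, 2.99], [-0.89, 2.07], [0.3, 2.58], [-1.14, 4.28], [0, 2.63], [-3.12, 3.12]. Speed limits (rad/s): [2.57, 2.57, 3.01, 3.14, 3.14, 3.14].

INTERFACE

Orientations are given as a unit quaternion [w, x, y, z].
In Python, from bench import monitor, viewer, workorder, spotter gives the robot as it stands. The module is installed in compiled form; this text tells all that it offers.
- The arm moves only by the tool move_arm, never from a script. Its argument "motion" is a list of rows, each a list of 3 entries, a list of its own where there are three numbers: the shift along the tool's x, y, z in units of 60 mm (1.0 is 60 mm), then the turn, a rotation vector about the tool's x, y, z in units of 8 degrees (1.0 is 8 degrees), then the opening in per cent of the stroke, from 0 (shut) to 100 (fully open). In form: [[[dx, dy, dz], [rx, ry, rz], grip], ...]. A call has 1 to 10 rows; each row is the pose to reach, as a shift and turn from the pose commanded when the call began, along the tool's axes at that moment; what a row does not reach only later rows make up. A row lasts 1/8 s, in which the tool goes at most 62.5 mm and 10.7 degrees, less where a joint would pass 70% of its speed; a pose out of reach is approached as far as the arm can. A call with a gripper value outside its range is refused whole. The fingers move at their own pace and stop on an object; the grip force is fixed at half the most. Time passes only in rows, so rows that repeat a pose let the fingers close. It gives the time, the measured TCP pose, the force and the opening at its end, in the units of the state.
- monitor.get_obs(): the state, without advancing time (a new reading comes with each control period).
- viewer.camera(name): name is "scene" or "top"; returns the picture (384x512x3 uint8, blue, green, red); there is no depth.
- viewer.calibration(name): a dict with "fovy" (degrees; the focal length in pixels is half the picture's height over the tangent of half this angle, whatever the lens; pixels are square), "cx", "cy" (the principal point, pixels), "extrinsics" (4x4, takes a point from camera to world coordinates). Camera axes: x right, y down, z forward; pixel columns grow to the right and rows downward; lengths in m; the calibration is good to about 2 mm. A picture is of the moment at which its call begins. calibration takes no time and is no camera call.
- workorder.hand_in(): hands the job in, once; it reports no verdict.
Trained networks look in the newest picture that a camera, given by its name, has taken for a name from the list of things; names that differ only in an ending like _2 or _b are one class to them, and where a whole thing is asked for, a point or a joint stands for the part that bears it (a point fixed in the world has none). Each returns a list of dicts, best first, with "score" (0 to 1); they miss things now and then, are a little off and sometimes report something else, mostly with a low value. They report only what shows in the picture. A call takes as long as a camera call.
- spotter.search_frame(camera, name): "centre" ([column, row] as shares, 0 to 1, of the picture: columns of its width, rows of its height, amid what is visible of it).
- spotter.outline_of(camera, name): "region" (384x512 bool, what is visible of it) and "centre" ([column, row] as shares, 0 to 1, of the picture: columns of its width, rows of its height, amid what is visible of it).
The state is a dict: "time_s": time; "q": joint angles; "dq": joint speeds; "joint_efforts": joint torques, N m; "eef_pos": TCP position; "eef_rot": TCP orientation; "wrist_force": force on the tool from outside, world axes, zero at the start; "torque": the same for the moment, N m; "opening": opening from 0.0 (shut) to 1.0 (fully open).
Only numpy, scipy, OpenCV 4.12 (cv2) and the standard library are available. Lean on these libraries where they do the work, as an engineer would, in place of code of your own. Each camera call takes 0.05 s, during which the arm holds its last target. There are 200 camera calls.

## Working session

There is one attempt and no reset: what is moved stays moved. The work goes in short steps, Python scripts to look and compute and a tool call to move; the robot and the scene stay as the last step left them, time stands still between calls to the robot, and variables do not carry over. Pictures are saved under pics/ and viewed, about 8 in all and at most 12, crops included, and the job is handed in when it is done.

Besides the shell and the picture viewer there is one more tool, called after "Request:" by a JSON object that holds its "api" and its "payload". move_arm: Moves the arm, as the interface text tells. Its arguments: {"type":"object","properties":{"motion":{"type":"array","items":{"type":"array"}}},"required":["motion"]}

```bash
mkdir -p pics
cat > h.py <<'E'
import numpy as np, cv2
from scipy.spatial.transform import Rotation as R
from bench import monitor, viewer, workorder, spotter
def K(n):
    c=viewer.calibration(n); f=192/np.tan(np.radians(c['fovy'])/2); return f,c['cx'],c['cy'],np.array(c['extrinsics'])
def proj(n,P):
    f,cx,cy,E=K(n); p=(np.atleast_2d(P)-E[:3,3])@E[:3,:3]; return np.c_[cx+f*p[:,0]/p[:,2],cy+f*p[:,1]/p[:,2]]
def ray(n,uv):
    f,cx,cy,E=K(n); d=E[:3,:3]@np.array([(uv[0]-cx)/f,(uv[1]-cy)/f,1]); return E[:3,3],d
def atz(n,uv,z):
    o,d=ray(n,uv); return o+d*(z-o[2])/d[2]
def tri(a,b):
    (o1,d1),(o2,d2)=ray('scene',a),ray('top',b)
    s=np.linalg.lstsq(np.c_[d1,-d2],o2-o1,rcond=None)[0]
    p,q=o1+s[0]*d1,o2+s[1]*d2; return (p+q)/2,np.linalg.norm(p-q)
def obs():
    o=monitor.get_obs(); print(round(o['time_s'],2),np.round(o['eef_pos'],4),np.round(o['eef_rot'],4),np.round(o['wrist_force'],1),round(o['opening'],3),np.round(o['q'],2)); return o
def delta(tgt,Rt=None):
    """shift/turn in tool units from measured pose"""
    o=monitor.get_obs(); q=o['eef_rot']; r=R.from_quat([q[1],q[2],q[3],q[0]])
    d=r.inv().apply(np.array(tgt)-o['eef_pos'])/0.06
    t=None if Rt is None else np.degrees((r.inv()*Rt).as_rotvec())/8
    print('d',np.round(d,3),'r',None if t is None else np.round(t,3))
def shot(n,f,crop=None,s=1):
    im=viewer.camera(n)
    if crop: im=im[crop[1]:crop[3],crop[0]:crop[2]]
    cv2.imwrite(f,cv2.resize(im,None,fx=s,fy=s,interpolation=cv2.INTER_CUBIC))
E
cat > a.py <<'E'
from h import *
obs()
a=viewer.camera('scene');b=viewer.camera('top');cv2.imwrite('pics/s0.png',a);cv2.imwrite('pics/t0.png',b)
for n in ('scene','top'):
    f,cx,cy,E=K(n);print(n,f,cx,cy,np.round(E,3).tolist())
    for t in ['crate','crate_rim','lever_pivot','lever_tip','bail_bar','bin_mid','bin_handle','bin_lip','keeper','masking_tape','nut','dock']:
        print(t,[(round(x['score'],2),np.round(np.array(x['centre'])*[512,384],1).tolist()) for x in spotter.search_frame(n,t)[:2]])
E
python3 a.py
```

```text
0.0 [0.2282 0.5272 0.2384] [-4.000e-04  2.030e-01  9.792e-01 -8.000e-04] [-0.2  0.3  0.4] 1.003 [ 0.96  0.18  1.61 -0.    1.35 -0.21]
scene 424.86503941316573 256.18758241641405 190.67167672251904 [[-0.806, -0.321, 0.496, 0.129], [-0.591, 0.403, -0.699, 0.47], [0.025, -0.857, -0.514, 0.545], [0.0, 0.0, 0.0, 1.0]]
crate [(0.56, [173.8, 235.1])]
crate_rim [(0.81, [172.3, 231.9]), (0.67, [312.6, 169.5])]
lever_pivot [(0.64, [175.4, 234.5])]
lever_tip [(0.8, [210.7, 222.3]), (0.33, [215.6, 211.5])]
bail_bar [(0.59, [221.8, 208.4])]
bin_mid [(0.38, [308.3, 168.0])]
bin_handle [(0.54, [312.0, 167.5])]
bin_lip [(0.58, [308.4, 168.5])]
keeper [(0.6, [311.1, 169.4])]
masking_tape [(0.7, [266.3, 183.8]), (0.16, [222.4, 206.8])]
nut [(0.55, [256.9, 307.9])]
dock [(0.87, [308.4, 184.1])]
top 461.4203399997261 258.1172840957754 195.3600927711189 [[0.017, -0.999, 0.037, 0.494], [-1.0, -0.018, -0.013, -0.119], [0.013, -0.037, -0.999, 1.068], [0.0, 0.0, 0.0, 1.0]]
crate [(0.96, [189.8, 144.0])]
crate_rim [(0.97, [189.1, 146.3]), (0.71, [326.1, 206.8])]
lever_pivot [(0.91, [190.0, 145.7]), (0.71, [193.3, 188.5])]
lever_tip [(0.67, [191.8, 189.5])]
bail_bar [(0.55, [185.0, 196.4]), (0.22, [188.3, 145.5])]
bin_mid [(0.8, [321.0, 209.6]), (0.2, [180.3, 242.4])]
bin_handle [(0.86, [320.1, 208.5])]
bin_lip [(0.62, [319.7, 206.4])]
keeper [(0.65, [322.3, 209.5])]
masking_tape [(0.78, [334.1, 160.6]), (0.33, [324.3, 208.3])]
nut [(0.47, [177.0, 246.6])]
dock [(0.8, [316.2, 201.4])]
```

Run:
```python
import cv2,numpy as np
a=cv2.imread('pics/s0.png');b=cv2.imread('pics/t0.png')
cv2.imwrite('pics/s0c.png',cv2.resize(a[100:350,110:380],None,fx=2.2,fy=2.2,interpolation=2))
cv2.imwrite('pics/t0c.png',cv2.resize(b[80:270,120:390],None,fx=2.9,fy=2.9,interpolation=2))
```

```text
(no output)
```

View pics/s0c.png

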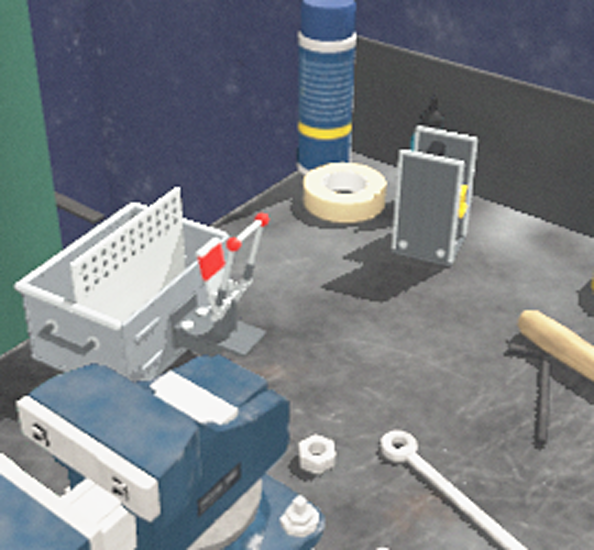

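View pics/t0c.png

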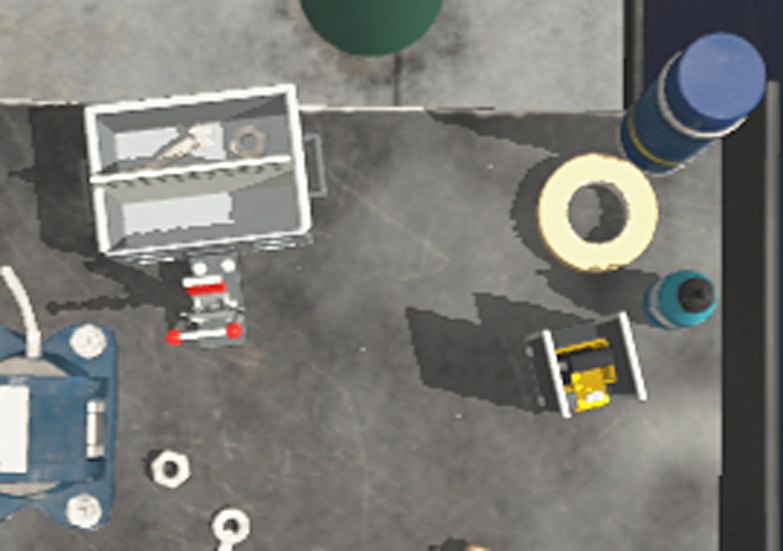

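The scene view shows the crate and latch at the left: lever pad upright, loop with red balls leaning outward. The dock with the yellow bin is at the right near a teal bottle, with the tape roll and a spray can behind it. In the top view (crop) the crate rim corners are at about (85,108), (297,85), (310,235) and (103,257), and the dock cheeks run (530,333)-(567,415) and (625,315)-(643,400).

```bash
cat > b.py <<'E'
from h import *
f=lambda p:(np.array(p)/2.9+[120,80]-0.33)
print('crate');C=[atz('top',f(p),.08) for p in [(85,108),(297,85),(310,235),(103,257)]]
for c in C: print(np.round(c,4))
print(np.linalg.norm(C[0]-C[1]),np.linalg.norm(C[1]-C[2]),np.mean(C,0))
print('dock');D=[atz('top',f(p),.118) for p in [(530,333),(567,415),(625,315),(643,400)]]
for c in D: print(np.round(c,4))
print(np.mean(D,0))
print('handle');
for p in [(568,373),(565,357),(612,350),(612,373)]: print(np.round(atz('top',f(p),.111),4))
print('cyl', atz('top',f((685,300)),.1), atz('top',f((720,75)),.2))
print('tape', atz('top',f((598,212)),.025),'nut',atz('top',f((170,467)),.013))
g=lambda p:(np.array(p)/2.2+[110,100]-.3)
print('balls',tri(g((234,243)),f((174,338))),tri(g((262,219)),f((234,330))))
print('pad',tri(g((211,261)),f((206,288))))
E
python3 b.py
```

```text
crate
[0.6955 0.1056 0.08  ]
[ 0.7159 -0.0511  0.08  ]
[ 0.6042 -0.063   0.08  ]
[0.585  0.0894 0.08  ]
0.15800093315031888 0.11235958545604276 [0.65014361 0.02021765 0.08      ]
dock
[ 0.5329 -0.223   0.118 ]
[ 0.4751 -0.2501  0.118 ]
[ 0.547  -0.2906  0.118 ]
[ 0.4867 -0.3041  0.118 ]
[ 0.51043766 -0.26698425  0.118     ]
handle
[ 0.505  -0.2514  0.111 ]
[ 0.5165 -0.2491  0.111 ]
[ 0.5221 -0.2828  0.111 ]
[ 0.5056 -0.283   0.111 ]
cyl [ 0.5597172  -0.33747184  0.1       ] [ 0.70127305 -0.33657264  0.2       ]
tape [ 0.63271316 -0.2852416   0.025     ] nut [0.42692848 0.04690185 0.013     ]
balls (array([0.52450833, 0.02531343, 0.14941884]), np.float64(0.0017508710310118766)) (array([ 0.53071845, -0.0155946 ,  0.14844055]), np.float64(0.0015788257121500538))
pad (array([0.56268999, 0.01017267, 0.10806328]), np.float64(0.00309115667029969))
```

```bash
cat > fit.py <<'E'
from h import *
from scipy.optimize import minimize
def box(x0,x1,y0,y1,z0,z1): return np.array([[x,y,z] for x in(x0,x1) for y in(y0,y1) for z in(z0,z1)])
CR=[box(-.055,.055,-.075,.075,0,.08),box(-.008,-.004,-.07,.07,.004,.118)]
DK=[box(-.032,.032,-.032,.032,0,.004),box(-.03,.03,-.03,-.026,0,.118),box(-.03,.03,.026,.03,0,.118)]
def place(B,p,z=0):
    c,s=np.cos(p[2]),np.sin(p[2]); return [b@np.array([[c,s,0],[-s,c,0],[0,0,1]])+[p[0],p[1],z] for b in B]
S=4
def mask(n,B,p,z=0):
    m=np.zeros((384*S,512*S),np.uint8)
    for b in place(B,p,z):
        h=cv2.convexHull(((proj(n,b)+.5)*S).astype(np.float32)).round().astype(np.int32); cv2.fillConvexPoly(m,h,1)
    return cv2.resize(m.astype(np.float32),(512,384),interpolation=cv2.INTER_AREA)
def fit(regs,B,p0,z=0):
    def cost(p):
        c=0
        for n,r in regs.items():
            m=mask(n,B,p,z); c+=1-np.minimum(m,r).sum()/np.maximum(m,r).sum()
        return c
    p0=np.array(p0); sim=np.array([p0,p0+[.008,0,0],p0+[0,.008,0],p0+[0,0,.15]])
    r=minimize(cost,p0,method='Nelder-Mead',options=dict(initial_simplex=sim,xatol=2e-4,fatol=1e-4)); return r.x,r.fun
def draw(im,n,B,p,z=0,col=(0,255,0)):
    e=[(0,1),(0,2),(0,4),(1,3),(1,5),(2,3),(2,6),(3,7),(4,5),(4,6),(5,7),(6,7)]
    for b in place(B,p,z):
        q=((proj(n,b)+.5)*S-.5)
        for i,j in e: cv2.line(im,tuple(int(v) for v in q[i].round()),tuple(int(v) for v in q[j].round()),col,1,cv2.LINE_AA)
E
cat > c.py <<'E'
from fit import *
out={}
ims={n:cv2.resize(viewer.camera(n),None,fx=S,fy=S,interpolation=2) for n in('scene','top')}
for name,B,p0 in(('crate',CR,(.65,.02,.137)),('dock',DK,(.51,-.267,.25))):
    regs={}
    for n in('scene','top'):
        o=spotter.outline_of(n,name); regs[n]=o[0]['region'].astype(np.float32); print(name,n,o[0]['score'],regs[n].sum())
    for k in (regs,{'top':regs['top']},{'scene':regs['scene']}):
        p,c=fit(k,B,p0); print(list(k),np.round(p,4),np.degrees(p[2]),c)
        if len(k)==2:
            for n in ims:
                draw(ims[n],n,B,p); cs,_=cv2.findContours(cv2.resize(regs[n],None,fx=S,fy=S).round().astype(np.uint8),0,1); cv2.drawContours(ims[n],cs,-1,(255,0,255),1)
t=ims['top'][90*S:240*S];t1=t[:,140*S:245*S];t2=t[:,290*S:350*S]
s=ims['scene'];s1=s[170*S:290*S,110*S:230*S];s2=s[130*S:230*S,280*S:340*S]
H=590
cv2.imwrite('pics/fit.png',np.hstack([cv2.resize(a,None,fx=.48,fy=.48,interpolation=3) if 0 else cv2.resize(a,(a.shape[1]*295//a.shape[0],295)) for a in(t1,t2,s1,s2)])[:, :800])
E
python3 c.py
```

```text
crate scene 0.68 6190.0
crate top 0.85 4960.0
['scene', 'top'] [0.6517 0.0215 0.1151] 6.595826111248072 0.3573538661003113
['top'] [0.6517 0.0221 0.1239] 7.0980143489691105 0.20140624046325684
['scene'] [0.6525 0.0189 0.1039] 5.951036853879475 0.14874792098999023
dock scene 0.9 1813.0
dock top 0.68 760.0
['scene', 'top'] [ 0.5125 -0.2689  0.2599] 14.889608853347628 0.4683467745780945
['top'] [ 0.5111 -0.2699  0.2727] 15.6257883899193 0.3821069598197937
['scene'] [ 0.5134 -0.2708  0.2432] 13.935759105532535 0.07092642784118652
```

View pics/fit.png

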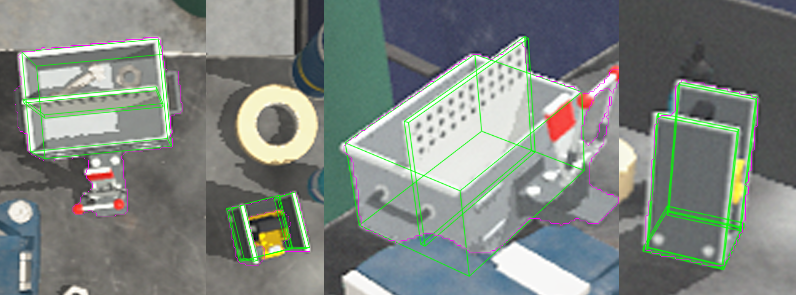

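```bash
python3 - <<'E'
from h import *
f=lambda p:(np.array(p)/2.9+[120,80]-0.33); g=lambda p:(np.array(p)/2.2+[110,100]-.3)
print('cap',tri(g((433,103)),f((697,292))))
def down(jaw):  # tool z down, y at jaw deg
    j=np.radians(jaw); y=np.array([np.cos(j),np.sin(j),0]); z=np.array([0,0,-1.]); return R.from_matrix(np.c_[np.cross(y,z),y,z])
delta((.5145,-.268,.32),down(14.5))
E
cat >> h.py <<'E'
def down(jaw):
    j=np.radians(jaw); y=np.array([np.cos(j),np.sin(j),0]); z=np.array([0,0,-1.]); return R.from_matrix(np.c_[np.cross(y,z),y,z])
E
```

```text
cap (array([ 0.56363785, -0.34123659,  0.12213026]), np.float64(0.0009914475351586163))
d [ -9.644 -10.273  -1.345] r [-0.     0.     6.509]
```

Request:
{"api": "move_arm", "payload": {"motion": [[[0,0,-1],[0,0,0],100],[[-1,-1,-1.35],[0,0,1],100],[[-9.64,-10.27,-1.35],[0,0,6.5],100],[[-9.64,-10.27,-1.35],[0,0,6.5],100],[[-9.64,-10.27,-1.35],[0,0,6.5],100],[[-9.64,-10.27,-1.35],[0,0,6.5],100],[[-9.64,-10.27,-1.35],[0,0,6.5],100],[[-9.64,-10.27,-1.35],[0,0,6.5],100],[[-9.64,-10.27,-1.35],[0,0,6.5],100],[[-9.64,-10.27,-1.35],[0,0,6.5],100]]}}

```text
time_s: 2.85
eef_pos: [0.4192, -0.0018, 0.3186]
eef_rot: [0.001, 0.612, 0.791, 0.0]
wrist_force: [1.6, 0.3, 0.3]
opening: 0.999
```

Run:
```python
from h import *
obs();delta((.5145,-.268,.18),down(14.5))
```

```text
2.85 [ 0.4192 -0.0018  0.3186] [7.000e-04 6.118e-01 7.910e-01 4.000e-04] [1.6 0.3 0.3] 0.999 [-0.29 -0.25  1.87  0.    1.52 -0.54]
d [-4.692  0.419  2.314] r [0.011 0.004 0.008]
```

Request:
{"api": "move_arm", "payload": {"motion": [[[-4.69,0.42,0],[0,0,0],60],[[-4.69,0.42,0],[0,0,0],60],[[-4.69,0.42,0.5],[0,0,0],60],[[-4.69,0.42,1],[0,0,0],60],[[-4.69,0.42,1.9],[0,0,0],60],[[-4.69,0.42,1.9],[0,0,0],60],[[-4.69,0.42,1.9],[0,0,0],60],[[-4.69,0.42,1.9],[0,0,0],60]]}}

```text
time_s: 3.85
eef_pos: [0.515, -0.2652, 0.2064]
eef_rot: [0.001, 0.611, 0.791, 0.0]
wrist_force: [1.1, 0.3, 0.3]
opening: 0.6
```

Run:
```python
from h import *
obs();delta((.5145,-.268,.100),down(14.5))
a=viewer.camera('top')[170:240,280:360];b=viewer.camera('scene')[110:220,260:360]
cv2.imwrite('pics/d1.png',np.hstack([cv2.resize(a,(400,350),interpolation=2),cv2.resize(b,(318,350),interpolation=2)]))
```

```text
3.85 [ 0.515  -0.2652  0.2064] [1.500e-03 6.112e-01 7.915e-01 1.000e-04] [1.1 0.3 0.3] 0.6 [-0.68  0.22  1.63  0.    1.29 -0.94]
d [-0.039 -0.022  1.774] r [0.014 0.016 0.018]
```

View pics/d1.png

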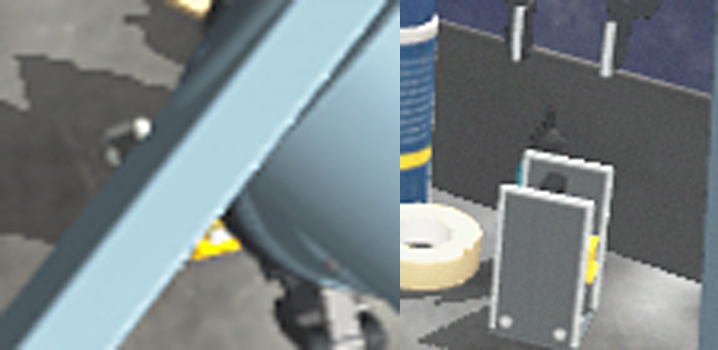

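The scene crop shows the open fingers above the dock and either side of the handle. The top view is blocked by the arm.

Request:
{"api": "move_arm", "payload": {"motion": [[[-0.03,-0.02,0.5],[0,0,0],60],[[-0.03,-0.02,1],[0,0,0],60],[[-0.03,-0.02,1.4],[0,0,0],60],[[-0.03,-0.02,1.75],[0,0,0],60],[[-0.03,-0.02,1.75],[0,0,0],60],[[-0.03,-0.02,1.75],[0,0,0],60]]}}

```text
time_s: 4.7
eef_pos: [0.5143, -0.2681, 0.101]
eef_rot: [0.001, 0.611, 0.791, -0.0]
wrist_force: [0.4, -0.4, -0.1]
opening: 0.602
```

Run:
```python
from h import *
obs();delta((.5145,-.268,.100),down(14.5))
shot('scene','pics/d2.png',(270,120,350,220),6)
```

```text
4.7 [ 0.5143 -0.2681  0.101 ] [ 0.0014  0.6114  0.7913 -0.    ] [ 0.4 -0.4 -0.1] 0.602 [-0.69  0.35  1.7   0.    1.09 -0.94]
d [0.    0.003 0.017] r [0.012 0.016 0.014]
```

Request:
{"api": "move_arm", "payload": {"motion": [[[0,0,0],[0,0,0],30],[[0,0,0],[0,0,0],10],[[0,0,0],[0,0,0],0],[[0,0,0],[0,0,0],0],[[0,0,0],[0,0,0],0]]}}

```text
time_s: 5.38
eef_pos: [0.5139, -0.2681, 0.0998]
eef_rot: [0.001, 0.612, 0.791, 0.0]
wrist_force: [0.4, -0.3, 6.1]
opening: 0.15
```

Request:
{"api": "move_arm", "payload": {"motion": [[[0,0,-0.2],[0,0,0],0],[[0,0,-0.6],[0,0,0],0],[[0,0,-1.2],[0,0,0],0],[[0,0,-1.8],[0,0,0],0],[[0,0,-2.4],[0,0,0],0],[[0,0,-2.4],[0,0,0],0],[[0,0,-2.4],[0,0,0],0]]}}

```text
time_s: 6.25
eef_pos: [0.5124, -0.2671, 0.2415]
eef_rot: [-0.001, 0.612, 0.791, -0.0]
wrist_force: [0.2, -0.1, -4.5]
opening: 0.151
```

Run:
```python
from h import *
obs();delta((.43,-.12,.25),down(7)); delta((.43,-.12,.097),down(7))
shot('scene','pics/d3.png',(250,40,400,220),3.3)
```

```text
6.25 [ 0.5124 -0.2671  0.2415] [-0.0014  0.6117  0.7911 -0.    ] [ 0.2 -0.1 -4.5] 0.151 [-0.69  0.19  1.6  -0.    1.36 -0.94]
d [ 2.719 -0.712 -0.135] r [-0.014 -0.015  0.947]
d [ 2.713 -0.708  2.415] r [-0.014 -0.015  0.947]
```

View pics/d3.png

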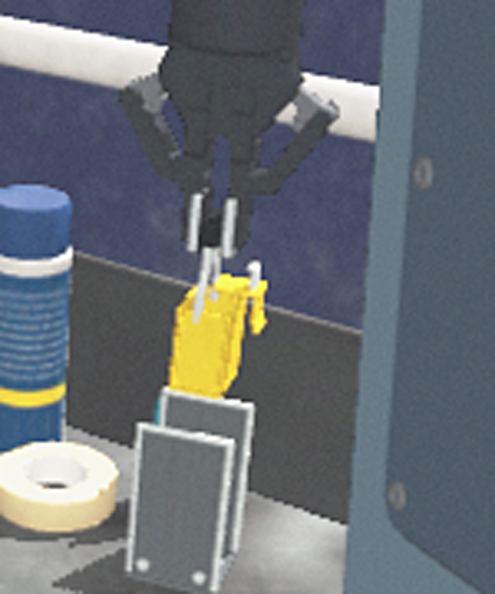

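The bin is gripped square and clear above the dock cheeks, lip on the robot side and slightly below fingers. Moving to the open bench.

Request:
{"api": "move_arm", "payload": {"motion": [[[0.9,-0.1,0],[0,0,0.3],0],[[1.8,-0.2,0],[0,0,0.6],0],[[2.8,-0.35,0],[0,0,0.95],0],[[2.8,-0.35,0.6],[0,0,0.95],0],[[2.8,-0.35,1.3],[0,0,0.95],0],[[2.8,-0.35,1.9],[0,0,0.95],0],[[2.8,-0.35,2.2],[0,0,0.95],0],[[2.8,-0.35,2.3],[0,0,0.95],0],[[2.8,-0.35,2.3],[0,0,0.95],0],[[2.8,-0.35,2.3],[0,0,0.95],0]]}}

```text
time_s: 7.55
eef_pos: [0.4512, -0.1107, 0.1058]
eef_rot: [0.001, 0.663, 0.749, 0.0]
wrist_force: [-0.1, 0.5, -2.7]
opening: 0.151
```

Run:
```python
from h import *
obs();delta((.45,-.11,.0963),down(7))
```

```text
7.55 [ 0.4512 -0.1107  0.1058] [6.000e-04 6.628e-01 7.488e-01 1.000e-04] [-0.1  0.5 -2.7] 0.151 [-0.5   0.11  1.99 -0.    1.04 -0.62]
d [ 0.015 -0.018  0.158] r [ 0.007  0.005 -0.003]
```

Request:
{"api": "move_arm", "payload": {"motion": [[[0,0,0.08],[0,0,0],0],[[0,0,0.16],[0,0,0],0],[[0,0,0.16],[0,0,0],0],[[0,0,0.16],[0,0,0],0]]}}

```text
time_s: 8.05
eef_pos: [0.4512, -0.1106, 0.0958]
eef_rot: [0.001, 0.663, 0.749, 0.0]
wrist_force: [0.3, 0.5, 1.3]
opening: 0.148
```

Request:
{"api": "move_arm", "payload": {"motion": [[[0,0,0],[0,0,0],50],[[0,0,0],[0,0,0],50],[[0,0,0],[0,0,0],50],[[0,0,-0.5],[0,0,0],50],[[0,0,-1.2],[0,0,0],60],[[0,0,-1.8],[0,0,-2],80],[[0,0,-1.8],[0,0,-11.25],80],[[0,0,-1.8],[0,0,-11.25],80],[[0,0,-1.8],[0,0,-11.25],80],[[0,0,-1.8],[0,0,-11.25],80]]}}

```text
time_s: 9.3
eef_pos: [0.4506, -0.1104, 0.2035]
eef_rot: [-0.0, 0.25, 0.968, -0.0]
wrist_force: [-0.5, 0.1, 0.2]
opening: 0.799
```

Request:
{"api": "move_arm", "payload": {"motion": [[[0,0,0],[0,0,-5.4],80],[[0,0,0],[0,0,-5.4],80],[[0,0,0],[0,0,-5.4],80],[[0,0,0],[0,0,-5.4],80],[[0,0,0],[0,0,-5.4],80]]}}

```text
time_s: 9.93
eef_pos: [0.4506, -0.1104, 0.2035]
eef_rot: [-0.0, -0.12, 0.993, 0.0]
wrist_force: [-0.2, -0.4, -0.3]
opening: 0.804
```

Run:
```python
from h import *
obs();delta((.4512,-.1106,.097),down(97))
shot('scene','pics/e1.png',(200,100,380,280),3)
for n in ('bin_handle','bin_mid'): print([(round(x['score'],2),np.round(np.array(x['centre'])*[512,384],1)) for x in spotter.search_frame('scene',n)])
print(proj('scene',[[.4512,-.1106,.103],[.4512,-.1106,.028]]))
```

```text
9.93 [ 0.4506 -0.1104  0.2035] [-1.000e-04 -1.202e-01  9.927e-01  0.000e+00] [-0.2 -0.4 -0.3] 0.804 [-0.5  -0.04  1.91 -0.    1.26 -2.31]
d [-0.009 -0.005  1.775] r [ 0.    -0.001  0.851]
[(0.64, array([298.2, 239.5]))]
[(0.72, array([293.7, 240. ])), (0.21, array([254.6, 307.6]))]
[[294.72719687 212.8077985 ]
 [291.98606622 244.603126  ]]
```

View pics/e1.png

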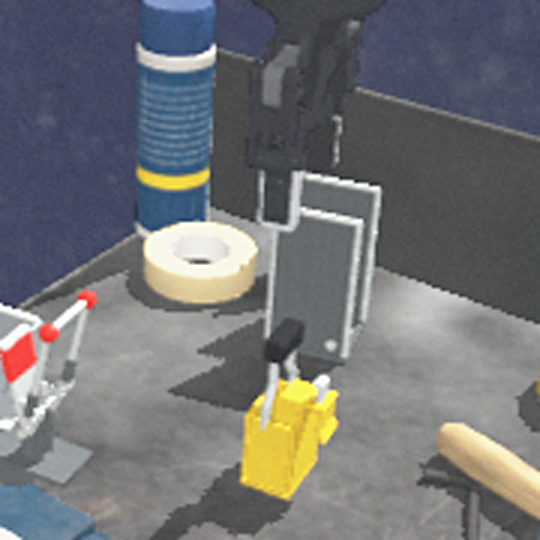

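The bin stands upright on the bench where released, with the handle at crop (285,342), matching the predicted (284,338).

Request:
{"api": "move_arm", "payload": {"motion": [[[0,0,0.5],[0,0,0.85],80],[[0,0,1],[0,0,0.85],80],[[0,0,1.5],[0,0,0.85],80],[[0,0,1.82],[0,0,0.85],80],[[0,0,1.82],[0,0,0.85],80],[[0,0,1.82],[0,0,0.85],60],[[0,0,1.82],[0,0,0.85],45],[[0,0,1.82],[0,0,0.85],0],[[0,0,1.82],[0,0,0.85],0],[[0,0,1.82],[0,0,0.85],0]]}}

```text
time_s: 11.32
eef_pos: [0.4516, -0.1107, 0.0956]
eef_rot: [0.001, -0.062, 0.998, -0.0]
wrist_force: [-0.8, 1.5, 5.9]
opening: 0.382
```

Request:
{"api": "move_arm", "payload": {"motion": [[[0,0,0],[0,0,0],0],[[0,0,0],[0,0,0],0]]}}

```text
time_s: 11.58
eef_pos: [0.4516, -0.1107, 0.0956]
eef_rot: [0.001, -0.062, 0.998, -0.0]
wrist_force: [-0.2, 1.1, 6.3]
opening: 0.382
```

Request:
{"api": "move_arm", "payload": {"motion": [[[0,0,-0.3],[0,0,0],0],[[0,0,-1.0],[0,0,0],0],[[0,0,-2.0],[0,0,0],0],[[0,0,-3.0],[0,0,0],0],[[0,0,-3.0],[0,0,0],0],[[0,0,-3.0],[0,0,0],0]]}}

```text
time_s: 12.32
eef_pos: [0.45, -0.1101, 0.2734]
eef_rot: [-0.001, -0.062, 0.998, 0.0]
wrist_force: [-0.3, 0.2, -3.4]
opening: 0.382
```

Run:
```python
from h import *
obs();delta((.6252,.0171,.275),down(97.2))
```

```text
12.32 [ 0.45   -0.1101  0.2734] [-5.000e-04 -6.180e-02  9.981e-01  3.000e-04] [-0.3  0.2 -3.4] 0.382 [-0.5  -0.11  1.83 -0.    1.42 -2.19]
d [-3.159  1.744 -0.03 ] r [ 0.005 -0.007 -0.014]
```

Request:
{"api": "move_arm", "payload": {"motion": [[[-0.8,0.45,0],[0,0,0],0],[[-1.6,0.9,0],[0,0,0],0],[[-2.4,1.3,0],[0,0,0],0],[[-3.16,1.74,0],[0,0,0],0],[[-3.16,1.74,0.3],[0,0,0],0],[[-3.16,1.74,0.9],[0,0,0],0],[[-3.16,1.74,1.5],[0,0,0],0],[[-3.16,1.74,1.5],[0,0,0],0],[[-3.16,1.74,1.5],[0,0,0],0]]}}

```text
time_s: 13.45
eef_pos: [0.6255, 0.0162, 0.1842]
eef_rot: [-0.001, -0.062, 0.998, 0.0]
wrist_force: [1.0, -0.2, -2.4]
opening: 0.385
```

Run:
```python
from h import *
obs();delta((.6252,.0171,.15),down(97.2))
shot('scene','pics/f1.png',(110,130,250,270),4.2)
```

```text
13.45 [0.6255 0.0162 0.1842] [-7.000e-04 -6.160e-02  9.981e-01  1.000e-04] [ 1.  -0.2 -2.4] 0.385 [-0.16  0.34  1.52 -0.    1.28 -1.86]
d [0.002 0.015 0.571] r [ 0.002 -0.009 -0.017]
```

View pics/f1.png

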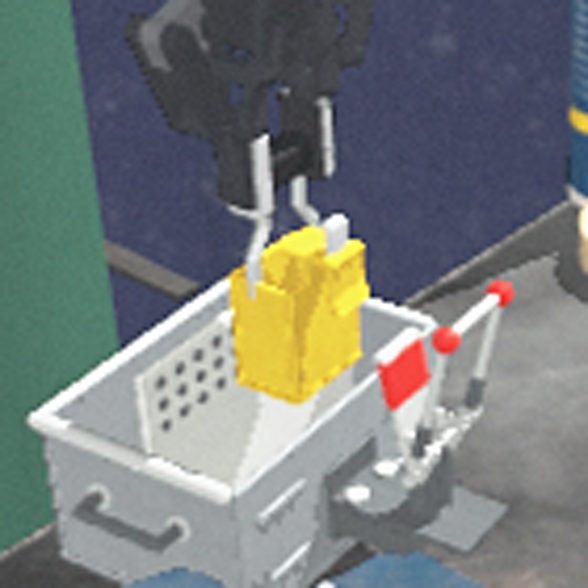

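The bin hangs level above the crate, with its back face just inside the latch-side wall in line with the latch and the board behind. Descending slowly while watching the force.

Request:
{"api": "move_arm", "payload": {"motion": [[[0,0.01,0.3],[0,0,0],0],[[0,0.01,0.6],[0,0,0],0],[[0,0.01,0.8],[0,0,0],0],[[0,0.01,0.9],[0,0,0],0],[[0,0.01,0.9],[0,0,0],0]]}}

```text
time_s: 14.12
eef_pos: [0.6256, 0.0172, 0.1296]
eef_rot: [-0.001, -0.062, 0.998, 0.0]
wrist_force: [-1.3, -0.2, -2.7]
opening: 0.38
```

Run:
```python
from h import *
obs();delta((.6252,.0171,.1096),down(97.2))
a=viewer.camera('scene'); im=cv2.resize(a,None,fx=4,fy=4,interpolation=2)
from fit import draw,CR,box
draw(im,'scene',CR[:1],(.652,.0205,.122))
# predicted bin: handle->origin(cup underside centre)
o=monitor.get_obs();p=o['eef_pos'];y=np.radians(7.1);bz=p[2]-.0956
B=[box(-.017,.017,-.023,.023,0,.056),box(-.031,-.001,-.011,.011,.066,.070),box(-.031,-.027,-.011,.011,.044,.07),box(-.003,.011,-.017,.017,.095,.111)]
draw(im,'scene',B,(p[0]-.004*np.cos(y),p[1]-.004*np.sin(y),y),bz,(255,0,255))
cv2.imwrite('pics/f2.png',im[160*4:270*4,115*4:250*4])
```

```text
14.12 [0.6256 0.0172 0.1296] [-5.000e-04 -6.180e-02  9.981e-01  1.000e-04] [-1.3 -0.2 -2.7] 0.38 [-0.16  0.4   1.56  0.    1.18 -1.86]
d [ 0.006 -0.001  0.334] r [ 0.002 -0.008 -0.014]
```

View pics/f2.png

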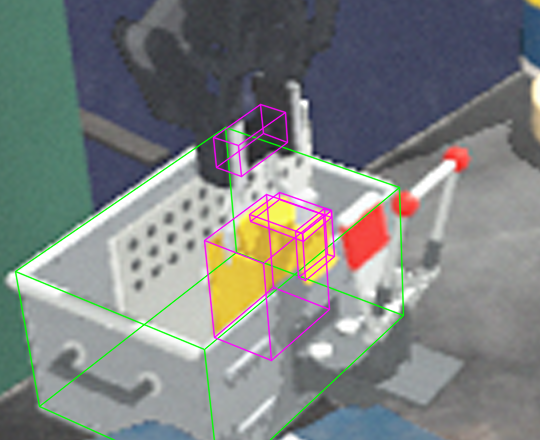

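The overlay agrees: the lip's predicted outline sits on the visible lip, outside the wall, with the cup inside. Going down to seat.

Request:
{"api": "move_arm", "payload": {"motion": [[[0,0,0.1],[0,0,0],0],[[0,0,0.2],[0,0,0],0],[[0,0,0.28],[0,0,0],0],[[0,0,0.34],[0,0,0],0],[[0,0,0.34],[0,0,0],0],[[0,0,0.34],[0,0,0],0]]}}

```text
time_s: 14.92
eef_pos: [0.6259, 0.0171, 0.11]
eef_rot: [-0.0, -0.062, 0.998, -0.0]
wrist_force: [0.5, 0.4, -3.5]
opening: 0.385
```

Request:
{"api": "move_arm", "payload": {"motion": [[[0,0,0.03],[0,0,0],0],[[0,0,0.06],[0,0,0],0],[[0,0,0.06],[0,0,0],0]]}}

```text
time_s: 15.3
eef_pos: [0.6271, 0.0172, 0.1086]
eef_rot: [0.001, -0.062, 0.998, -0.0]
wrist_force: [-2.9, 0.8, 8.7]
opening: 0.38
```

Request:
{"api": "move_arm", "payload": {"motion": [[[0,0,0.03],[0,0,0],10],[[0,0,0.03],[0,0,0],60],[[0,0,0.03],[0,0,0],60],[[0,0,0.03],[0,0,0],65],[[0,0,-0.3],[0,0,0],65],[[0,0,-1],[0,0,0],65],[[0,0,-2],[0,0,0],65],[[0,0,-3],[0,0,0],65],[[0,0,-3],[0,0,0],65]]}}

```text
time_s: 16.42
eef_pos: [0.6291, 0.0167, 0.2952]
eef_rot: [0.007, -0.062, 0.998, -0.002]
wrist_force: [0.2, -0.1, -0.0]
opening: 0.647
```

Run:
```python
from h import *
obs()
a=viewer.camera('scene'); im=cv2.resize(a,None,fx=4,fy=4,interpolation=2)
from fit import draw,CR,box
y=np.radians(7.1)
B=[box(-.017,.017,-.023,.023,0,.056),box(-.031,-.001,-.011,.011,.066,.070),box(-.031,-.027,-.011,.011,.044,.07),box(-.003,.011,-.017,.017,.095,.111)]
draw(im,'scene',B,(.6265-.004*np.cos(y),.0172-.004*np.sin(y),y),.0135,(255,0,255))
cv2.imwrite('pics/g1.png',im[160*4:270*4,115*4:250*4])
for n in('scene','top'):
  viewer.camera(n)
  for t in ('lever_tip','bail_bar','keeper','bin_handle','bin_lip'):
    print(n,t,[(round(x['score'],2),np.round(np.array(x['centre'])*[512,384],1)) for x in spotter.search_frame(n,t)[:1]])
```

```text
16.43 [0.6291 0.0167 0.2952] [ 0.0067 -0.0619  0.9981 -0.0015] [ 0.2 -0.1 -0. ] 0.647 [-0.16  0.25  1.41  0.    1.47 -1.86]
scene lever_tip [(0.68, array([212.4, 222.1]))]
scene bail_bar [(0.74, array([215.1, 211.1]))]
scene keeper [(0.56, array([180. , 225.8]))]
scene bin_handle [(0.85, array([182.9, 224.2]))]
scene bin_lip [(0.83, array([181.4, 224.1]))]
top lever_tip [(0.86, array([188.3, 186.8]))]
top bail_bar [(0.61, array([186.3, 195.3]))]
top keeper [(0.58, array([193.3, 155.5]))]
top bin_handle [(0.79, array([188. , 154.3]))]
top bin_lip [(0.72, array([207.4, 150.2]))]
```

View pics/g1.png

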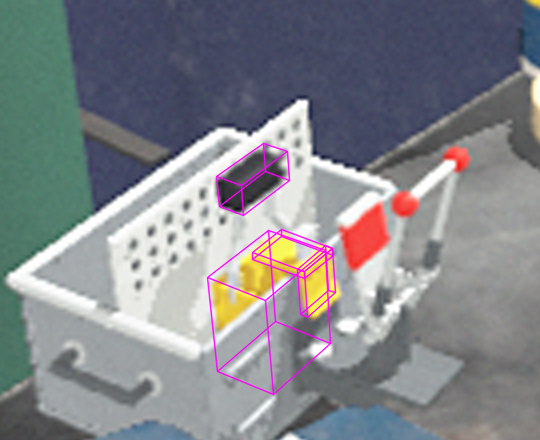

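Bin hung with lip over the wall; the predicted outline matches (handle at crop (252,180)). Next push the loop over with closed fingers from the robot side.

```bash
cat >> h.py <<'E'
def cw(x,y,z,yaw=.124,o=(.652,.0205)):
    c,s=np.cos(yaw),np.sin(yaw); return np.array([o[0]+c*x-s*y,o[1]+s*x+c*y,z])
E
python3 - <<'E'
from h import *
delta(cw(-.155,0,.26),down(97.1));delta(cw(-.155,0,.15),down(97.1))
E
```

```text
d [2.143 0.    0.434] r [ 0.001 -0.004 -0.001]
d [2.142 0.    2.267] r [ 0.001 -0.004 -0.001]
```

Request:
{"api": "move_arm", "payload": {"motion": [[[0.9,0,0],[0,0,0],0],[[1.8,0,0],[0,0,0],0],[[2.14,0,0.2],[0,0,0],0],[[2.14,0,0.8],[0,0,0],0],[[2.14,0,1.6],[0,0,0],0],[[2.14,0,2.27],[0,0,0],0],[[2.14,0,2.27],[0,0,0],0],[[2.14,0,2.27],[0,0,0],0]]}}

```text
time_s: 18.08
eef_pos: [0.4995, 0.0011, 0.1517]
eef_rot: [0.001, -0.062, 0.998, -0.0]
wrist_force: [0.3, 0.2, 0.3]
opening: -0.002
```

Run:
```python
from h import *
obs();delta(cw(-.100,0,.149),down(97.1))
shot('scene','pics/i1.png',(150,140,270,270),4.4)
```

```text
18.07 [0.4995 0.0011 0.1517] [ 9.000e-04 -6.190e-02  9.981e-01 -3.000e-04] [0.3 0.2 0.3] -0.002 [-0.24  0.11  1.88 -0.    1.15 -1.93]
d [-0.895  0.008  0.047] r [-0.005  0.013 -0.001]
```

View pics/i1.png

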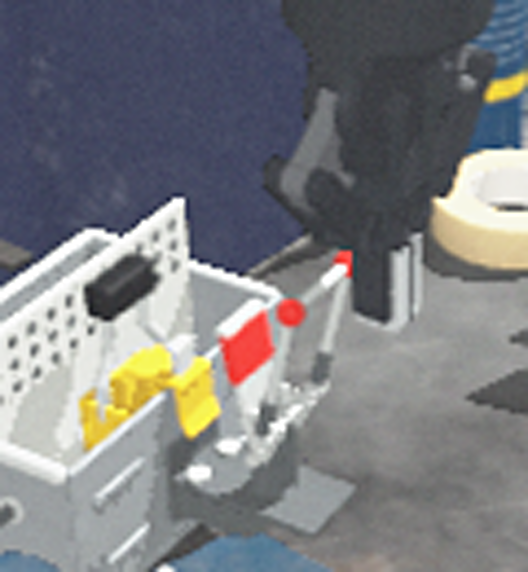

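The closed fingers stand just on the robot side of the bar, at its height. Pushing.

Request:
{"api": "move_arm", "payload": {"motion": [[[-0.2,0,0.03],[0,0,0],0],[[-0.35,0,0.03],[0,0,0],0],[[-0.5,0,0.03],[0,0,0],0],[[-0.65,0,0.03],[0,0,0],0],[[-0.8,0,0.03],[0,0,0],0],[[-0.95,0,0.03],[0,0,0],0],[[-1.0,0,0.03],[0,0,0],0],[[-1.0,0,0.03],[0,0,0],0]]}}

```text
time_s: 19.12
eef_pos: [0.5581, 0.0087, 0.1482]
eef_rot: [-0.0, -0.062, 0.998, 0.0]
wrist_force: [0.3, 1.7, -0.0]
opening: -0.002
```

Run:
```python
from h import *
obs();shot('scene','pics/i2.png',(150,140,270,270),4.4)
for n in('scene','top'):
  viewer.camera(n)
  for t in ('lever_tip','bail_bar'): print(n,t,[(round(x['score'],2),np.round(np.array(x['centre'])*[512,384],1)) for x in spotter.search_frame(n,t)[:2]])
# red blobs
for n in('scene','top'):
  im=cv2.imread('pics/i2.png') if 0 else viewer.camera(n).astype(int); m=((im[...,2]>150)&(im[...,1]<90)&(im[...,0]<90)).astype(np.uint8)
  k,_,st,c=cv2.connectedComponentsWithStats(m)
  print(n,[(np.round(c[i],1).tolist(),int(st[i,4])) for i in range(1,k) if st[i,4]>4])
print('pred hooked balls',proj('scene',[cw(-.040,.0205,.087),cw(-.04,-.0205,.087)]))
```

```text
19.12 [0.5581 0.0087 0.1482] [-1.000e-04 -6.190e-02  9.981e-01  0.000e+00] [ 0.3  1.7 -0. ] -0.002 [-0.2   0.24  1.73 -0.    1.17 -1.89]
scene lever_tip [(0.59, array([207.7, 224.2]))]
scene bail_bar [(0.61, array([191.9, 203.1]))]
top lever_tip []
top bail_bar []
scene [([205.6, 219.0], 98), ([176.8, 226.8], 11)]
top [([468.4, 83.8], 46), ([501.9, 84.4], 40), ([473.0, 98.0], 15), ([505.5, 99.0], 12), ([492.7, 214.6], 17), ([507.0, 211.0], 9), ([492.0, 229.0], 5), ([498.0, 232.0], 9), ([483.4, 339.0], 279)]
pred hooked balls [[178.19044998 225.10608645]
 [191.65167734 214.33259314]]
```

One ball shows at (176.8,226.8), against (178.2,225.1) predicted for a loop lying round the keeper. Next, go over the lever and down between lever and bin.

Run:
```python
from h import *
delta(cw(-.095,0,.148),down(97.1))
delta(cw(-.065,0,.148),down(97.1))
def F(th):
    s,c=np.sin(th),np.cos(th); f=np.array([-.099,.064])+.050*np.array([-c,s])+.0055*np.array([s,c])
    dz=.011*s*(1-s)/c if th<1.5 else 0
    return f[0]+.011*s, f[1]+dz+.008
for th in (1.85,1.8,1.7,1.57,1.4,1.2,1,.8,.6,.4,.2,0): print(th,np.round(F(th),4))
```

```text
d [0.004 0.002 0.007] r [-0.     0.001 -0.001]
d [-0.496  0.002  0.007] r [-0.     0.001 -0.001]
1.85 [-0.0694  0.1185]
1.8 [-0.0716  0.1194]
1.7 [-0.0762  0.1209]
1.57 [-0.0825  0.122 ]
1.4 [-0.0912  0.1231]
1.2 [-0.1017  0.1225]
1 [-0.1121  0.1198]
0.8 [-0.122   0.1149]
0.6 [-0.131  0.108]
0.4 [-0.1386  0.0994]
0.2 [-0.1447  0.0891]
0 [-0.149   0.0775]
```

Request:
{"api": "move_arm", "payload": {"motion": [[[0.2,0,0],[0,0,0],0],[[0.2,0,-0.6],[0,0,0],0],[[0.2,0,-1.2],[0,0,0],0],[[0.2,0,-1.2],[0,0,0],0]]}}

```text
time_s: 20.08
eef_pos: [0.5474, 0.0068, 0.2237]
eef_rot: [0.003, -0.062, 0.998, -0.001]
wrist_force: [0.2, -0.7, -0.8]
opening: -0.002
```

Run:
```python
from h import *
obs();delta(cw(-.063,0,.148),down(97.1))
a=viewer.camera('scene');b=viewer.camera('top')
cv2.imwrite('pics/j1.png',np.hstack([cv2.resize(a[180:270,150:250],(480,432),interpolation=2),cv2.resize(b[130:220,150:215],(312,432),interpolation=2)]))
```

```text
20.07 [0.5474 0.0068 0.2237] [ 3.000e-03 -6.190e-02  9.981e-01 -9.000e-04] [ 0.2 -0.7 -0.8] -0.002 [-0.2   0.13  1.7  -0.    1.31 -1.9 ]
d [-0.7    0.014  1.265] r [-0.015  0.042 -0.   ]
```

View pics/j1.png

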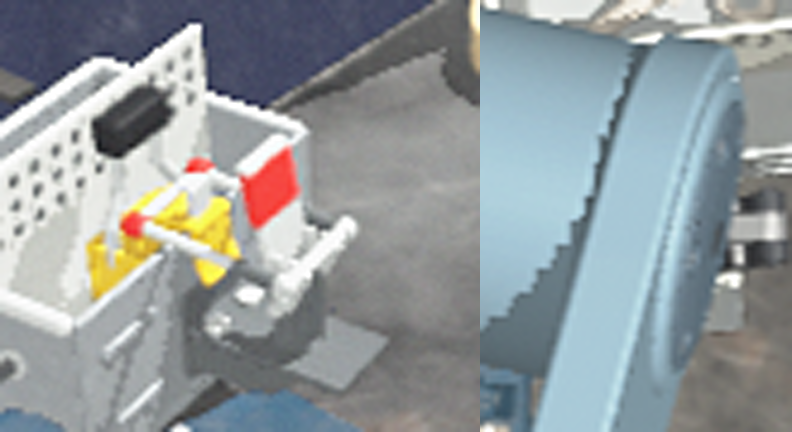

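The near ball is at (132,222) and the far one at (200,165). The bar lies across the bin's top strip next to the prong, between prong and handle, and the lever is still up.

Run:
```python
from h import *
for th in (1.85,1.7,1.57,1.4):
    s,c=np.sin(th),np.cos(th)
    for off in (0.0055,-.003):
        f=np.array([-.099,.064])+.052*np.array([-c,s])+off*np.array([s,c]); print(th,off,proj('scene',[cw(f[0],0,f[1])]).round(1))
    e=np.array([-.099,.064])+.061*np.array([-c,s]); print('  end corners',proj('scene',[cw(e[0],.013,e[1]),cw(e[0],-.013,e[1])]).round(1).tolist())
print('img end corners',[150+245/4.8,180+170/4.8],[150+290/4.8,180+135/4.8])
delta(cw(-.063,0,.20),down(97.1));delta(cw(-.063,0,.116),down(97.1))
```

```text
1.85 0.0055 [[201.8 214.5]]
1.85 -0.003 [[205.5 214.7]]
  end corners [[198.6, 213.7], [207.1, 206.8]]
1.7 0.0055 [[205.2 214.6]]
1.7 -0.003 [[209.1 215.5]]
  end corners [[202.7, 214.3], [211.1, 207.4]]
1.57 0.0055 [[208.3 215.2]]
1.57 -0.003 [[212.2 216.6]]
  end corners [[206.4, 215.4], [214.8, 208.4]]
1.4 0.0055 [[212.4 216.5]]
1.4 -0.003 [[216.4 218.6]]
  end corners [[211.4, 217.6], [219.6, 210.5]]
img end corners [201.04166666666669, 215.41666666666669] [210.41666666666669, 208.125]
d [-0.739  0.     0.336] r [-0.001  0.    -0.001]
d [-7.390e-01  1.000e-03  1.736e+00] r [-0.001  0.    -0.001]
```

Request:
{"api": "move_arm", "payload": {"motion": [[[-0.4,0,0],[0,0,0],0],[[-0.74,0,0],[0,0,0],0],[[-0.74,0,0.3],[0,0,0],0],[[-0.74,0,0.8],[0,0,0],0],[[-0.74,0,1.3],[0,0,0],0],[[-0.74,0,1.74],[0,0,0],0],[[-0.74,0,1.74],[0,0,0],0],[[-0.74,0,1.74],[0,0,0],0]]}}

```text
time_s: 21.18
eef_pos: [0.5896, 0.0127, 0.1158]
eef_rot: [-0.0, -0.062, 0.998, 0.0]
wrist_force: [-0.7, -0.3, 0.3]
opening: 0.0
```

Run:
```python
from h import *
obs()
im=viewer.camera('scene').astype(int); m=((im[...,2]>150)&(im[...,1]<90)&(im[...,0]<90)).astype(np.uint8)
k,_,st,c=cv2.connectedComponentsWithStats(m); print([(np.round(c[i],1).tolist(),int(st[i,4])) for i in range(1,k) if st[i,4]>4])
for p in [(-.076,.119),(-.0825,.121),(-.0912,.121),(-.1017,.120),(-.112,.117),(-.122,.112),(-.131,.105),(-.1386,.0965),(-.1447,.0865),(-.149,.0755)]: delta(cw(p[0],0,p[1]),None)
```

```text
21.18 [0.5896 0.0127 0.1158] [-4.000e-04 -6.180e-02  9.981e-01  1.000e-04] [-0.7 -0.3  0.3] 0.0 [-0.18  0.35  1.66 -0.    1.13 -1.87]
[([205.6, 219.1], 96), ([177.4, 226.5], 13)]
d [ 0.231  0.004 -0.04 ] r None
d [ 0.339  0.004 -0.073] r None
d [ 0.484  0.004 -0.073] r None
d [ 0.659  0.003 -0.057] r None
d [ 0.831  0.003 -0.007] r None
d [0.997 0.003 0.076] r None
d [1.147 0.003 0.193] r None
d [1.274 0.003 0.334] r None
d [1.376 0.003 0.501] r None
d [1.448 0.004 0.684] r None
```

Request:
{"api": "move_arm", "payload": {"motion": [[[0.12,0,0],[0,0,0],0],[[0.23,0,-0.03],[0,0,0],0],[[0.34,0,-0.05],[0,0,0],0],[[0.48,0,-0.06],[0,0,0],0],[[0.58,0,-0.06],[0,0,0],0],[[0.66,0,-0.05],[0,0,0],0],[[0.75,0,-0.03],[0,0,0],0],[[0.83,0,0],[0,0,0],0]]}}

```text
time_s: 22.22
eef_pos: [0.5407, 0.0066, 0.1159]
eef_rot: [0.0, -0.062, 0.998, -0.0]
wrist_force: [3.8, 0.4, -1.2]
opening: -0.001
```

Run:
```python
from h import *
obs()
im=viewer.camera('scene');cv2.imwrite('pics/k1.png',cv2.resize(im[170:270,150:260],None,fx=5,fy=5,interpolation=2)); im=im.astype(int); m=((im[...,2]>150)&(im[...,1]<90)&(im[...,0]<90)).astype(np.uint8)
k,_,st,c=cv2.connectedComponentsWithStats(m); print([(np.round(c[i],1).tolist(),int(st[i,4])) for i in range(1,k) if st[i,4]>4])
for th in (1.3,1,.8,.6):
    f=np.array([-.099,.064])+.052*np.array([-np.cos(th),np.sin(th)]); print(th,proj('scene',[cw(f[0],0,f[1])]).round(1))
for p in [(-.112,.117),(-.122,.112),(-.131,.105),(-.1386,.0965),(-.1447,.0865),(-.149,.0755)]: delta(cw(p[0],0,p[1]),None)
```

```text
22.23 [0.5407 0.0066 0.1159] [ 3.000e-04 -6.190e-02  9.981e-01 -0.000e+00] [ 3.8  0.4 -1.2] -0.001 [-0.21  0.25  1.79  0.    1.1  -1.9 ]
[([195.2, 216.5], 8), ([181.8, 227.9], 17), ([218.7, 229.3], 25)]
1.3 [[217.4 219.3]]
1 [[224.2 224.6]]
0.8 [[228.1 229. ]]
0.6 [[231.4 233.8]]
d [-0.015 -0.    -0.024] r None
d [ 0.152 -0.     0.059] r None
d [ 0.302 -0.     0.176] r None
d [ 0.428 -0.     0.318] r None
d [ 0.53  -0.     0.484] r None
d [ 0.602 -0.     0.668] r None
```

Request:
{"api": "move_arm", "payload": {"motion": [[[0.08,0,0.02],[0,0,0],0],[[0.15,0,0.06],[0,0,0],0],[[0.23,0,0.11],[0,0,0],0],[[0.3,0,0.18],[0,0,0],0],[[0.37,0,0.25],[0,0,0],0],[[0.43,0,0.32],[0,0,0],0],[[0.48,0,0.4],[0,0,0],0]]}}

```text
time_s: 23.15
eef_pos: [0.5118, 0.003, 0.0916]
eef_rot: [-0.0, -0.062, 0.998, 0.0]
wrist_force: [2.1, 0.5, 0.3]
opening: -0.004
```

Run:
```python
from h import *
obs(); print('keeper pred',proj('scene',[cw(-.051,.0205,.0865),cw(-.051,-.0205,.0865)]).round(1).tolist())
im=viewer.camera('scene').astype(int); m=((im[...,2]>150)&(im[...,1]<90)&(im[...,0]<90)).astype(np.uint8)
k,_,st,c=cv2.connectedComponentsWithStats(m); print([(np.round(c[i],1).tolist(),int(st[i,4])) for i in range(1,k) if st[i,4]>4])
for p in [(-.1386,.0965),(-.1447,.0865),(-.149,.0755),(-.149,.0735)]: delta(cw(p[0],0,p[1]),None)
```

```text
23.15 [0.5118 0.003  0.0916] [-1.000e-04 -6.180e-02  9.981e-01  0.000e+00] [2.1 0.5 0.3] -0.004 [-0.23  0.23  1.88 -0.    1.03 -1.92]
keeper pred [[183.0, 227.2], [196.4, 216.2]]
[([197.4, 217.1], 8), ([183.9, 228.4], 16), ([227.8, 243.2], 44)]
d [-0.058 -0.002 -0.095] r None
d [ 0.043 -0.002  0.072] r None
d [ 0.114 -0.002  0.256] r None
d [ 0.114 -0.002  0.289] r None
```

Request:
{"api": "move_arm", "payload": {"motion": [[[0.04,0,0.06],[0,0,0],0],[[0.07,0,0.13],[0,0,0],0],[[0.1,0,0.19],[0,0,0],0],[[0.1,0,0.24],[0,0,0],0],[[0.1,0,0.27],[0,0,0],0],[[0.1,0,0.27],[0,0,0],0]]}}

```text
time_s: 23.95
eef_pos: [0.506, 0.0022, 0.0771]
eef_rot: [-0.001, -0.062, 0.998, -0.0]
wrist_force: [-6.1, 0.7, 16.9]
opening: 0.002
```

Run:
```python
from h import *
obs()
im=viewer.camera('scene').astype(int); m=((im[...,2]>150)&(im[...,1]<90)&(im[...,0]<90)).astype(np.uint8)
k,_,st,c=cv2.connectedComponentsWithStats(m); print([(np.round(c[i],1).tolist(),int(st[i,4])) for i in range(1,k) if st[i,4]>4])
```

```text
23.95 [0.506  0.0022 0.0771] [-5.000e-04 -6.210e-02  9.981e-01 -1.000e-04] [-6.1  0.7 16.9] 0.002 [-0.23  0.25  1.9  -0.    1.   -1.92]
[([197.6, 217.1], 7), ([184.0, 228.4], 15), ([229.5, 249.4], 45)]
```

Request:
{"api": "move_arm", "payload": {"motion": [[[0,0,0.02],[0,0,0],0],[[0,0,0.02],[0,0,0],0]]}}

```text
time_s: 24.25
eef_pos: [0.5061, 0.0022, 0.0768]
eef_rot: [-0.001, -0.062, 0.998, -0.0]
wrist_force: [-10.6, 1.1, 26.8]
opening: -0.002
```

Request:
{"api": "move_arm", "payload": {"motion": [[[0,0,-0.3],[0,0,0],0],[[0.2,0,-1],[0,0,0],0],[[0.6,0,-1.8],[0,0,0],0],[[1.2,0,-2.6],[0,0,0],0],[[1.6,0,-3],[0,0,0],0],[[1.6,0,-3],[0,0,0],0]]}}

```text
time_s: 25.0
eef_pos: [0.4107, -0.0098, 0.2559]
eef_rot: [0.001, -0.062, 0.998, -0.001]
wrist_force: [1.7, 0.0, 0.4]
opening: -0.001
```

Run:
```python
from h import *
obs()
a=viewer.camera('scene');b=viewer.camera('top')
im=a.astype(int); m=((im[...,2]>150)&(im[...,1]<90)&(im[...,0]<90)).astype(np.uint8)
k,_,st,c=cv2.connectedComponentsWithStats(m); print([(np.round(c[i],1).tolist(),int(st[i,4])) for i in range(1,k) if st[i,4]>4])
for th in (.3,.1,0): 
    f=np.array([-.099,.064])+.052*np.array([-np.cos(th),np.sin(th)])+.0055*np.array([np.sin(th),np.cos(th)]); print(th,proj('scene',[cw(f[0],0,f[1])]).round(1))
for n,t,p in (('top','nut',(.427,.047,.013)),('top','masking_tape',(.6327,-.285,.025)),('scene','nut',(.427,.047,.006)),('scene','masking_tape',(.6327,-.285,.012))):
    print(n,t,[np.round(np.array(x['centre'])*[512,384],1) for x in spotter.search_frame(n,t)[:1]],proj(n,[p]).round(1))
cv2.imwrite('pics/z.png',np.hstack([cv2.resize(a[170:270,145:255],(480,436),interpolation=2),cv2.resize(b[110:210,145:217],(314,436),interpolation=2)]))
```

```text
25.0 [ 0.4107 -0.0098  0.2559] [ 1.400e-03 -6.150e-02  9.981e-01 -7.000e-04] [1.7 0.  0.4] -0.001 [-0.31 -0.23  1.97 -0.    1.39 -2.01]
[([197.6, 217.1], 7), ([184.0, 228.4], 15), ([230.9, 247.5], 58)]
0.3 [[233.9 238.7]]
0.1 [[235.4 243.7]]
0 [[235.8 246.2]]
top nut [array([176.7, 238.9])] [[178.2 240.7]]
top masking_tape [array([191.9, 155.6])] [[325.8 152.8]]
scene nut [array([253.7, 309.5])] [[253.8 306. ]]
scene masking_tape [array([268.6, 186.4])] [[266.8 187. ]]
```

View pics/z.png

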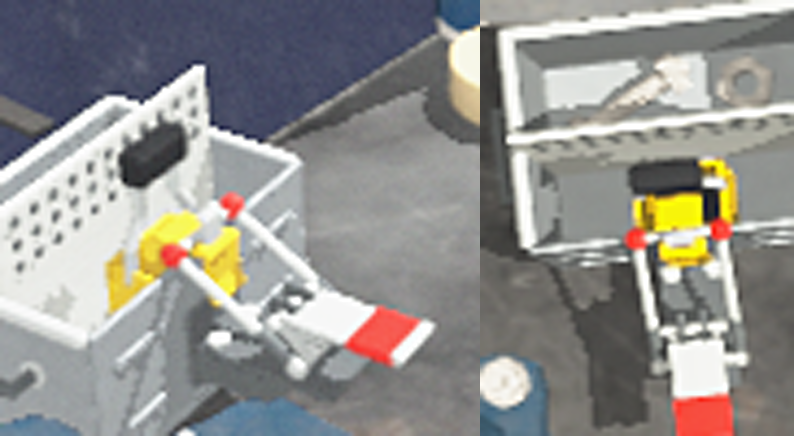

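The loop bar sits across the strip on the handle side of the prong, with balls at (232,205) and (172,254). The lever lies level pointing away from the crate and stayed down after release. The nut and tape look unmoved.

Run:
```python
from h import *
print(workorder.hand_in()); obs()
```

```text
the job is handed in; nothing more can be done
None
the job is handed in; nothing more can be done
```

The job is done and handed in at about 25 s of robot time; the hand-in reports no verdict.

I took these steps, in the order asked:
- **Out of the dock:** I lifted the bin out by the handle's ±x faces, stood it upright on the open bench and let go.
- **Hung on the crate:** I took it again by the handle's y ends, hung it by its lip over the middle of the latch-side wall and let go.
- **Latched:** I pushed the wire loop over the keeper with closed fingers while the lever was still up, then pressed the lever down to its stop. The wrist force reached about 29 N at the stop.

**Last checks, with the arm clear at 25 cm:**
- The lever lies level and stayed down after release.
- The loop's bar sits behind the prong; its balls are within about 1.5 px of where they were predicted.
- The bin hangs in the middle of the wall, and the nut and tape lie where they were to within a few pixels.

**Checks that disagreed:**
- In the last top picture the network put the tape on the crate, which is a false report. The scene camera shows it in place.
- The lever's red pad was about 5 px off its predicted point. That is because only the red part of the pad is counted, and the picture shows the lever level.

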